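Free the jammed storage tray and set it up

ROBOT

A 6-joint arm with a two-finger parallel gripper is mounted at the origin on a cart in front of the work surface, level with it; the furniture and walls round the work are solid. World frame = base frame: x ahead of the robot, y to its left, z up, the work surface at z = 0. Lengths are in mm, angles in rad, forces in N, time in s.
With the tool pointing down it reaches from about 325 to 850 mm from the base axis. Payload 4.4 kg.
Tool frame: the origin (TCP) lies where the fingers leave the gripper's body, on its centre line; the fingertips stand 97 mm ahead of it and the grasp point (between the pads) lies 78 mm ahead of it (robot.grip_point_offset is the distance from the TCP to the grasp point, in mm); z points along the fingers, y is the line along which they close (so a half turn about z gives the same grasp; the last joint's range is limited). The gripper opens to 94 mm and grips with 3 to 60 N. Pads are 16 mm wide; open, the fingers measure 119 mm over their backs; the gripper's body (75 mm by 177 mm) begins 78 mm behind the grasp point.
Start: joints at [-1.486, 0.207, 1.542, -0, 1.393, -0.15], TCP at [133.76, -559.228, 302.647] pointing down, gripper open.
Joint ranges: [-2.73, 2.73], [-0.86, 2.22], [0.23, 2.46], [-1.11, 4.25], [0.08, 2.63], [-2.82, 2.82]. Speed limits (rad/s): [2.79, 2.79, 3.14, 3.14, 3.14, 3.14].

INTERFACE

Orientations are given as [roll, pitch, yaw] about the fixed x, y, z axes, in that order (R = Rz(yaw) Ry(pitch) Rx(roll)).
In Python, from bench import robot gives the robot as it stands. The module is installed in compiled form; this text tells all that it offers.
- The arm moves only by the tool drive_tool, never from a script. Its argument "plan" is a list of rows, each a list of 5 numbers: the closure, from 0 (fully open) to 1 (shut), then the shift along the tool's x, y, z in mm, then the turn about the tool's z in degrees. A call has 1 to 12 rows; each row is the pose to reach, as a shift and turn from the pose commanded when the call began, along the tool's axes at that moment; what a row does not reach only later rows make up. A row lasts 1/8 s, in which the tool goes at most 62.5 mm and 10.7 degrees, less where a joint would pass 70% of its speed; a pose out of reach is approached as far as the arm can. A call with a gripper value outside its range is refused whole. The fingers move at their own pace and stop on an object; the grip force is fixed at half the most. Time passes only in rows, so rows that repeat a pose let the fingers close. It gives the time, the measured TCP pose, the force, the opening and the grip force at its end, in the units of the state.
- robot.observe(): the state, without advancing time (a new reading comes with each control period).
- robot.read_camera(name): name is "side" or "top" or "wrist"; returns the picture (480x640x3 uint8, red, green, blue); there is no depth.
- robot.get_calibration(name): a dict with "intrinsics" (3x3 intrinsics, pixels), "D" ([k1, k2, p1, p2, k3] as OpenCV has them; the pictures are not rectified), "R" (3x3) and "t" (3): a world point X has camera coordinates R X + t. Camera axes: x right, y down, z forward; pixel columns grow to the right and rows downward; lengths in mm; the calibration is good to about 2 mm. A picture is of the moment at which its call begins: read the wrist's pose just before it. get_calibration takes no time and is no camera call; for the wrist camera it gives the pose at the moment of the call.
- robot.hand_in(): hands the job in; it is judged then, once.
Trained networks look in the newest picture that a camera, given by its name, has taken for a name from the list of things; names that differ only in an ending like _2 or _b are one class to them, and where a whole thing is asked for, a point or a joint stands for the part that bears it (a point fixed in the world has none). Each returns a list of dicts, best first, with "score" (0 to 1); they miss things now and then, are a little off and sometimes report something else, mostly with a low value. They report only what shows in the picture. A call takes as long as a camera call. They do not tell look-alikes from the thing itself.
- robot.find_in(camera, label): "centre" ([column, row] in pixels, amid what is visible of it).
- robot.regions_of(camera, label): "pixels" (480x640 bool, what is visible of it) and "centre" ([column, row] in pixels, amid what is visible of it).
- robot.mark_of(camera, label): "centre" ([column, row] in pixels: a listed point, or the origin of a listed thing).
The state is a dict: "time_s": time; "joint_positions": joint angles; "joint_velocities": joint speeds; "effort": joint torques, N m; "position": TCP position; "tcp_rot": TCP orientation; "ft_force": force on the tool from outside, world axes, zero at the start; "wrist_torque": the same for the moment, N m; "width": finger opening in mm; "finger_force": force on a finger pad.
Only numpy, scipy, OpenCV 4.12 (cv2) and the standard library are available. Lean on these libraries where they do the work, as an engineer would, in place of code of your own. Each camera call takes 0.05 s, during which the arm holds its last target. There are 200 camera calls.

TASK

The lift-out storage tray is jammed aslant in the wooden crate: turn it level inside the crate so that its corners come free, then lift it out level. Set it on the table and push it into the dark wooden corner fence, its long side along the fence's long rail (the one running away from you) and flush against both rails, and stand every food tin that is out on the table upright in the tray, one to a compartment. At the end the tray must still be flush; leave the other things on the table alone.

Things in the scene. Friction and masses are not known exactly. Their poses are not given: they have to be found in the camera images.
- crate: Open wooden crate fixed to the table, outside 209 (its x) x 172 (its y) x 85 mm high, walls and floor 8 mm thick; inside 193 x 156 mm. Inside each of its two short ends (at -x and +x) runs a ledge across the crate, 12 mm deep and 45 mm high above the crate floor (top 53 mm above the table). Origin: centre of the underside, z up.
- tray: Loose light wooden tray, 176 (its x) x 148 (y) mm, about 0.3 kg, walls 34 mm high and 4 mm thick, floor 4 mm. Origin: centre of its underside, z up. A 12 mm thick rib, 30 mm high, along x through the middle and a 4 mm cross wall at x = 0, 26 mm high, make four compartments of 82 x 64 mm, centres at x = +-43, y = +-38 mm. It starts wedged in the crate, its x axis along the crate's x.
- tray_handle (a point): Where to grip the tray's handle, 62 mm above the middle of its underside (axes as the tray). The handle is an upright plate rising from the rib, 60 mm long along the tray's x, 12 mm thick along y, with a rounded top 78 mm above the underside; grip it across its thickness.
- tray_high_edge (a point): Middle of the tray's +x bottom edge. At the start it rests on the ledge at the crate's +x end, by the end wall; the -x end has dropped past the other ledge to the crate floor: tilted about 16 degrees about y, 2 mm to spare. Raise the low end about this edge till level; then the tray's origin must lie 3.5 to 8.5 mm to +x of the crate's middle to pass the ledge and wall on the way up.
- fence: Dark wooden L-shaped corner fence fixed to the table, two rails 22 mm high and 14 mm wide. Origin: the inner corner, on the table. One rail (the short one) lies at x > 0 with its inner face in the plane x = 0, from y = -136 mm to 0; the other (long) has its inner face in the plane y = 0, from x = -162 mm to 0. The tray belongs at x < 0, y < 0: flush, with its x axis along the fence's x (either way round), its origin is at x = -88, y = -74 mm in the fence's frame.
- tin_1: One of up to four like food tins with a paper label, diameter 57 mm, 72 mm tall, 0.18 kg, loose, starting upright on the table. Origin: centre of its underside, z axis up along it. May be absent.
- tin_2: One of up to four like food tins with a paper label, diameter 57 mm, 72 mm tall, 0.18 kg, loose, starting upright on the table. Origin: centre of its underside, z axis up along it. May be absent.
- tin_3: One of up to four like food tins with a paper label, diameter 57 mm, 72 mm tall, 0.18 kg, loose, starting upright on the table. Origin: centre of its underside, z axis up along it. May be absent.
- tin_4: One of up to four like food tins with a paper label, diameter 57 mm, 72 mm tall, 0.18 kg, loose, starting upright on the table. Origin: centre of its underside, z axis up along it. May be absent.
- egg_timer: Red egg timer 66 x 66 x 64 mm, a bystander on the right, to be left alone.
Things that resemble listed ones, but are neither listed nor needed, are in the scene too. Leave any blue look-alike of the tin_3 alone.

How it is judged (in metres and radians):
On the way, in this order (a step that is already met when the one before it is completed fails the run):
1. the tray is level while still down in the crate (angle between tray's own z axis and vertical below 0.1 rad and z of tray in the frame of crate between 0.045 and 0.08 m and x of tray in the frame of crate between -0.025 and 0.025 m and y of tray in the frame of crate between -0.02 and 0.02 m), for 0.2 s.
2. the tray stands on the table flush against both rails of the fence (x of tray in the frame of fence between -0.092 and -0.084 m and y of tray in the frame of fence between -0.078 and -0.07 m and angle between the x axis of tray and the x axis of fence, either way round below 0.045 rad and height (world z) of tray below 0.006 m and angle between tray's own z axis and vertical below 0.05 rad), for 0.2 s.
At the end, for the whole second after the job is handed in: The tray stands on the table against both rails of the fence (within 4 mm of flush each way, square within 0.045 rad), and every tin present stands upright on the floor of the tray in a compartment (tilt under 0.12 rad), at rest (all of step 2 and x of tin_1 in the frame of tray between -0.084 and 0.084 m and y of tin_1 in the frame of tray between -0.07 and 0.07 m and z of each of tin_1, tin_2, tin_3, tin_4 in the frame of tray below 0.012 m and angle between each of tin_1, tin_2, tin_3, tin_4's own z axis and vertical below 0.12 rad and linear speed of each of tin_1, tin_2, tin_3, tin_4 below 0.03 m/s and x of tin_2 in the frame of tray between -0.084 and 0.084 m and y of tin_2 in the frame of tray between -0.07 and 0.07 m and x of tin_3 in the frame of tray between -0.084 and 0.084 m and y of tin_3 in the frame of tray between -0.07 and 0.07 m and x of tin_4 in the frame of tray between -0.084 and 0.084 m and y of tin_4 in the frame of tray between -0.07 and 0.07 m and linear speed of tray below 0.02 m/s); the robot touches nothing.
It fails at once if the tray is raised out of the crate while still aslant (z of tray in the frame of crate above 0.09 m and angle between tray's own z axis and vertical above 0.2 rad).
It fails at once if the egg timer is knocked away (distance of egg_timer from where it was at the start of the episode above 0.03 m).
Of tin_1, tin_2, tin_3, tin_4 only 2 to 4 are there at a start; the rules pass over those that are not, and their reading is None.
At some moment in a run one of tin_1, tin_2, tin_3, tin_4 may be knocked a few centimetres aside while the robot is not near it.
It also fails if it takes over 210 s, if anything falls off the work surface, if the arm or the gripper's body presses on something with over 40 N, if the wrist force passes 120 N, or if a joint passes its speed limit or range.

## Working session

There is one attempt and no reset: what is moved stays moved. The work goes in short steps, Python scripts to look and compute and a tool call to move; the robot and the scene stay as the last step left them, time stands still between calls to the robot, and variables do not carry over. Pictures are saved under pics/ and viewed, at most 14 in all, crops included, and the job is handed in when it is done.

Besides the shell and the picture viewer there is one more tool, called after ">>>" as name(argument=value, ...) on one line, values as JSON. drive_tool: Moves the arm, as the interface text tells. Its arguments: {"type":"object","properties":{"plan":{"type":"array"}},"required":["plan"]}

```bash
mkdir -p pics
cat > h.py <<'E'
import numpy as np, cv2
from bench import robot
def snap(cam,fn=None):
    c=robot.get_calibration(cam); im=robot.read_camera(cam)
    if fn: cv2.imwrite('pics/'+fn,im[:,:,::-1])
    return im,c
def ray(c,px):
    K=np.array(c['intrinsics'],float);R=np.array(c['R']);t=np.array(c['t'],float)
    u=cv2.undistortPoints(np.array([[px]],float),K,np.array(c['D'],float))[0,0]
    d=R.T@np.array([u[0],u[1],1]); return -R.T@t,d
def onz(c,px,z):
    o,d=ray(c,px); return o+d*(z-o[2])/d[2]
def proj(c,P):
    R=np.array(c['R']);r,_=cv2.Rodrigues(R)
    return cv2.projectPoints(np.array(P,float).reshape(-1,3),r,np.array(c['t'],float),np.array(c['intrinsics'],float),np.array(c['D'],float))[0][:,0]
E
cat > a.py <<'E'
from h import *
np.set_printoptions(precision=1,suppress=True)
o=robot.observe();print(o['time_s'],o['position'],o['tcp_rot'],o['width'])
for cam in ('top','side'):
    im,c=snap(cam,cam+'0.png')
    C=-np.array(c['R']).T@np.array(c['t']);print(cam,C,np.array(c['R'])[2])
    for l in ('crate','tray_handle','tray','tray_high_edge','fence','tin_1','egg_timer'):
        for d in robot.mark_of(cam,l)[:6]: print(l,round(d['score'],2),np.array(d['centre']),onz(c,d['centre'],0)[:2], onz(c,d['centre'],72)[:2])
E
python3 a.py
```

```text
0.0 [ 133.7 -558.7  301.5] [-3.1 -0.   0.2] 93.53193953445285
top [ 455.5  -41.8 1317.2] [ 0.1 -0.  -1. ]
tray_handle 0.55 [324.2 208.8] [ 666.5 -102.6] [655.  -99.3]
tray 0.69 [328.3 206.2] [ 673.7 -114. ] [ 661.7 -110. ]
tray_high_edge 0.83 [334.  177.1] [ 754.5 -130.6] [ 738.2 -125.8]
fence 0.81 [189.1 192.1] [714.5 265. ] [700.3 248.2]
tin_1 0.88 [327.5 294.1] [ 434.6 -108.8] [ 435.8 -105.2]
tin_1 0.8 [173.8 303.8] [413.3 300.6] [415.7 281.9]
tin_1 0.7 [227.1 297.6] [428.1 159.9] [429.6 148.9]
tin_1 0.68 [271.4 284.3] [462.2  41.8] [461.9  37.2]
egg_timer 0.66 [446.  298.4] [ 420.5 -427.9] [ 422.4 -406.8]
side [ 327.6 1004.3 1260.7] [ 0.2 -0.7 -0.7]
crate 0.64 [286.5 254. ] [ 653.  -103.4] [634.4 -40.1]
tray_handle 0.65 [290.8 230.8] [ 663.8 -195. ] [ 644.6 -126.5]
tray 0.92 [283.6 246.2] [ 668.6 -130.7] [649.1 -65.8]
tray_high_edge 0.58 [257.7 228.8] [ 760.2 -181.2] [ 735.5 -113.5]
fence 0.91 [224.9 360.9] [710.1 268.8] [688.2 310.9]
tin_1 0.97 [361. 270.] [438.7 -91.7] [432.4 -29.1]
tin_1 0.85 [350.  343.5] [424.6 151.7] [419.  200.4]
tin_1 0.7 [347.1 398.6] [403.8 301.7] [399.5 341.8]
tin_1 0.63 [341.1 306.4] [468.   43.7] [459.9  98.6]
tin_1 0.2 [256.4 231.7] [ 760.5 -168.9] [ 735.8 -101.9]
egg_timer 0.95 [381.3 191.1] [ 432.2 -426. ] [ 426.3 -344.3]
```

View pics/top0.png

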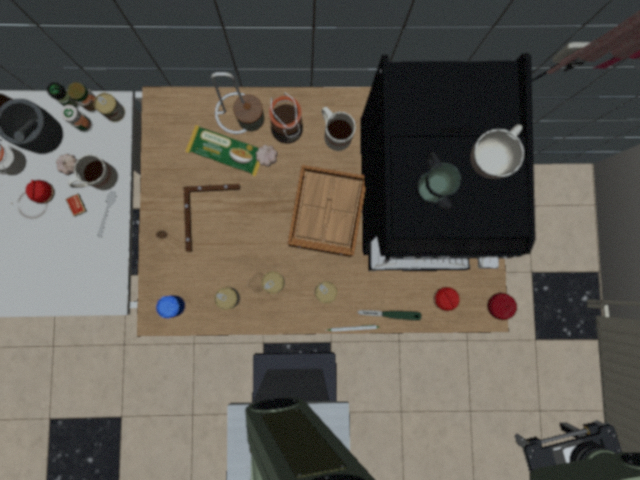

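View pics/side0.png

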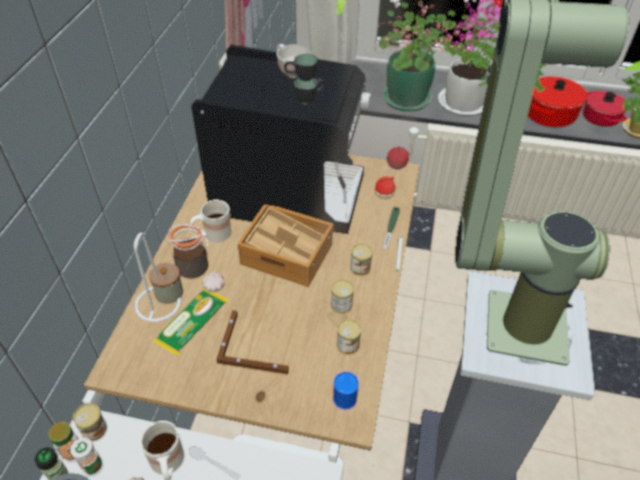

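The top view shows four possible tins. Three have pale yellow tops, at (227,298), (274,283) and (326,292). The fourth is the blue look-alike at (170,306), which I leave alone. The egg timer is red, at (446,298), with an apple at (502,306). The tray is in the crate at about (328,210), with the black oven close on its right. The fence corner is at (187,188).

```bash
cat > b.py <<'E'
from h import *
np.set_printoptions(precision=1,suppress=True)
a=cv2.imread('pics/top0.png');b=cv2.imread('pics/side0.png')
A=cv2.resize(a[155:265,280:380],None,fx=4,fy=4,interpolation=cv2.INTER_CUBIC)
B=cv2.resize(b[195:305,230:330],None,fx=4,fy=4,interpolation=cv2.INTER_CUBIC)
cv2.imwrite('pics/crop1.png',np.hstack([A,B]))
ct=robot.get_calibration('top');cs=robot.get_calibration('side')
def tri(p,q):
    o1,d1=ray(ct,p);o2,d2=ray(cs,q);d1/=np.linalg.norm(d1);d2/=np.linalg.norm(d2)
    s=np.linalg.lstsq(np.c_[d1,-d2],o2-o1,rcond=None)[0]
    P,Q=o1+s[0]*d1,o2+s[1]*d2;return (P+Q)/2,np.linalg.norm(P-Q)
for n,p,q in (('handle',(324.2,208.8),(290.8,230.8)),('tray',(328.3,206.2),(283.6,246.2)),('high',(334,177.1),(257.7,228.8)),('fence',(189.1,192.1),(224.9,360.9)),('t1',(327.5,294.1),(361,270)),('t2',(227.1,297.6),(350,343.5)),('t3',(271.4,284.3),(341.1,306.4)),('ovtopfrontleft',(385,253),(197,97))): print(n,*tri(p,q))
o=robot.observe()
from scipy.spatial.transform import Rotation as Ro
print(Ro.from_euler('xyz',o['tcp_rot']).as_matrix())
for px in ((363,243),(363,200),(363,150)): print(px,onz(ct,px,0))
E
python3 b.py
```

```text
handle [643.6 -98.7 101.4] 13.383350044011713
tray [ 666.9 -113.3   19.4] 7.024475187353704
high [ 740.9 -126.8   57.9] 1.0589299731104822
fence [713.6 265.8  -5.2] 3.7615290086995925
t1 [ 437.4 -109.4  -19.9] 6.200463354535323
t2 [426.1 158.2   9.3] 4.410255341828934
t3 [465.2  42.2  -1.5] 5.918021487754512
ovtopfrontleft [ 660.5 -101.   537.5] 338.81882710322355
[[ 1.   0.2 -0. ]
 [ 0.2 -1.  -0. ]
 [-0.   0.  -1. ]]
(363, 243) [ 571.8 -207.2    0. ]
(363, 200) [ 690.3 -209.4    0. ]
(363, 150) [ 830.3 -212.     0. ]
```

View pics/crop1.png

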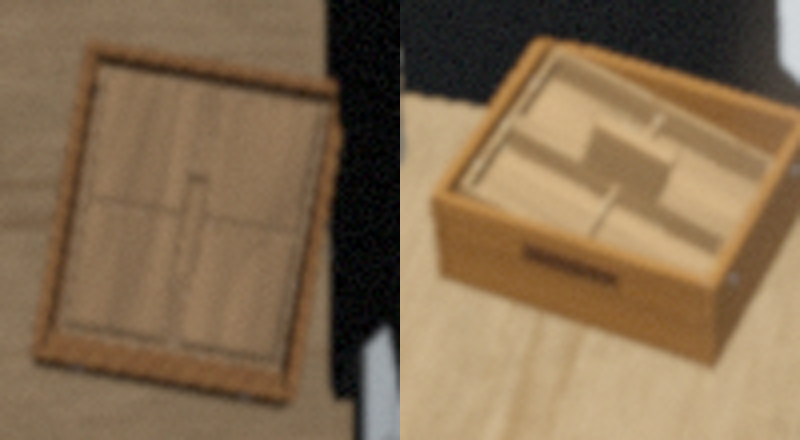

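The crop shows the crate rim corners at top-image pixels (302,165), (364,175), (352,255) and (289,244). The handle runs along the rib, with the tray's far end high. The oven's left face is about 10 mm from the crate's right wall.

```bash
cat > c.py <<'E'
from h import *
np.set_printoptions(precision=1,suppress=True)
ct=robot.get_calibration('top')
px=[(302.5,165.5),(364.5,175.5),(352.5,255.5),(288.75,244.5)]
W=np.array([onz(ct,p,85)[:2] for p in px]);print(W,W.mean(0))
e=[np.linalg.norm(W[i]-W[i-1]) for i in range(4)];print(e)
d=(W[0]-W[3])+(W[1]-W[2]);y=np.degrees(np.arctan2(d[1],d[0]));d2=(W[0]-W[1])+(W[3]-W[2]);print('yaw',y,np.degrees(np.arctan2(-d2[0],d2[1])))
# handle top ends crop (198,178),(180,285?) ; oven
for z in (250,300,350,400,450): print(z,onz(ct,(385,250),z)[:2],onz(ct,(385,60),z)[:2])
print('handle far top end',onz(ct,(280+198/4,155+178/4),110))
fp=robot.find_in('top','fence')
# fence inner yaw
im,c=snap('top')
for r in robot.regions_of('top','fence')[:1]:
    m=r['pixels'];print(m.sum()); ys,xs=np.nonzero(m);P=np.array([onz(c,(x,y),22)[:2] for x,y in zip(xs,ys)])
    L=P[P[:,0]<P[:,0].max()-40];S=P[P[:,1]<P[:,1].max()-40]
    for Q in (L,S): print(Q.mean(0),np.linalg.svd(Q-Q.mean(0))[2][0])
    print(P.min(0),P.max(0))
E
python3 c.py
```

```text
[[ 766.   -44. ]
 [ 739.  -203.7]
 [ 532.7 -169.2]
 [ 561.9   -7.6]] [ 649.9 -106.1]
[np.float64(207.31463216230262), np.float64(161.90604328227963), np.float64(209.19501933313637), np.float64(164.1682594302645)]
yaw -9.794098075277244 -9.926543367285289
250 [ 533.9 -224. ] [ 967.8 -233.5]
300 [ 530.3 -215.5] [ 943.8 -224.5]
350 [ 526.6 -206.9] [ 919.8 -215.5]
400 [ 522.9 -198.4] [ 895.8 -206.5]
450 [ 519.2 -189.9] [ 871.8 -197.6]
handle far top end [ 672.4 -111.1  110. ]
752
[623.5 261.5] [-1.  -0.1]
[722.  179.7] [-0.  1.]
[552.1 127. ] [731.8 273.5]
```

>>> drive_tool(plan=[[0,30,-30,0,0],[0,80,-90,0,0],[0,120,-140,0,0],[0,170,-190,0,0],[0,210,-240,0,0],[0,240,-290,0,0],[0,260,-350,0,0],[0,280,-400,0,0],[0,300,-440,0,0],[0,330,-470,0,0],[0,330,-470,0,0]])

```text
time_s: 2.33
position: [345.9, -23.2, 303.0]
tcp_rot: [3.141, -0.001, 0.241]
ft_force: [0.4, -0.4, 0.3]
width: 94.0
finger_force: 0.0
```

>>> drive_tool(plan=[[0,50,25,-27,6],[0,100,50,-27,12],[0,150,75,-27,18],[0,200,100,-27,23.7],[0,232,116,-27,23.7],[0,232,116,-27,23.7],[0,232,116,-27,23.7]])

```text
time_s: 3.2
position: [597.0, -85.3, 329.2]
tcp_rot: [3.141, 0.002, -0.18]
ft_force: [-0.7, -0.1, -0.7]
width: 93.8
finger_force: 0.0
```

```bash
cat > d.py <<'E'
from h import *
import sys
np.set_printoptions(precision=1,suppress=True)
print(robot.observe()['position'],robot.observe()['tcp_rot'])
im,c=snap('wrist',sys.argv[1])
C=-np.array(c['R']).T@np.array(c['t']);print('cam',C,np.array(c['R'])[2])
for l,z in (('tray_handle',88),('tray_high_edge',53),('tray',0),('tin_1',0),('fence',0),('crate',0)):
    for d in robot.mark_of('wrist',l)[:5]: print(l,round(d['score'],2),np.array(d['centre']),onz(c,d['centre'],z)[:2])
E
python3 d.py w1.png
```

```text
[597.  -85.3 329.2] [ 3.1  0.  -0.2]
cam [667.9 -98.7 411.2] [-0.2  0.  -1. ]
tray_handle 0.92 [337.8 166.7] [ 645.2 -107.3]
tray_high_edge 0.89 [335.   43.8] [ 744.9 -123.4]
tray 0.83 [334.1 146.9] [ 659.6 -109.3]
tin_1 0.6 [357.2 338.7] [438.6 -98.3]
```

View pics/w1.png

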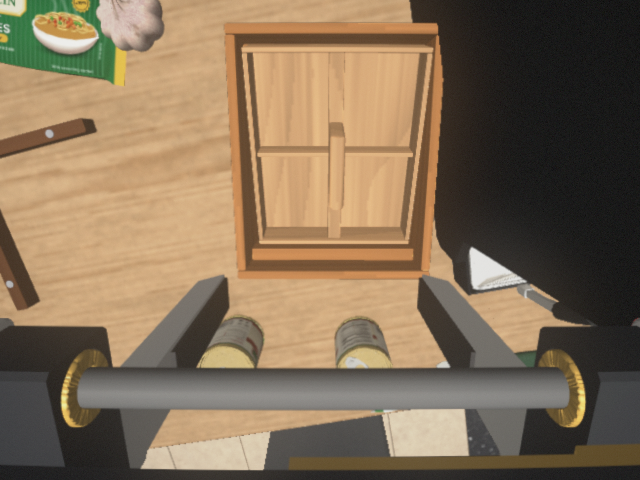

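The wrist view shows the crate at columns 228–438, with the handle plate at (337,165) and the far tray end high at row 47. The oven is directly right of the crate. Two pale-topped tins show at (235,340) and (360,340). I'll move over the handle next.

>>> drive_tool(plan=[[0,30,8,20,0],[0,51,13,50,-0.5],[0,51,13,80,-0.5],[0,51,13,80,-0.5],[0,51,13,80,-0.5]])

```text
time_s: 4.18
position: [646.2, -106.0, 251.0]
tcp_rot: [3.141, -0.002, -0.17]
ft_force: [-0.4, 0.4, 1.0]
width: 94.1
finger_force: 0.0
```

```bash
python3 d.py w2.png
python3 - <<'E'
from h import *
o=robot.observe();print(o['ft_force'],o['tcp_rot'],o['joint_positions'])
c=robot.get_calibration('top');d=robot.mark_of('wrist','egg_timer');print(len(d))
E
```

```text
[ 646.2 -106.   251. ] [ 3.1 -0.  -0.2]
cam [ 717.  -118.6  333.3] [-0.2  0.  -1. ]
tray_handle 0.76 [325.6 256.4] [ 644.4 -108.1]
tray_high_edge 0.78 [322.7  98.7] [ 745.5 -123.5]
tray 0.76 [317.4 216.8] [ 655.2 -103.4]
tin_1 0.84 [350.4 424.7] [437.3 -99.4]
tin_1 0.83 [214.1 418.6] [467.6  36.2]
crate 0.33 [323.8 216. ] [ 654.9 -109. ]
[-0.28792404  0.10244589  0.00153824] [ 3.14141478e+00 -1.61090240e-03 -1.70076671e-01] [-2.94768688e-01  4.13917917e-01  1.38353143e+00  2.44915270e-05
  1.34252279e+00  1.44609893e+00]
0
```

>>> drive_tool(plan=[[0,-1,2,30,0],[0,-1,2,60,0],[0,-1,2,80,0],[0,-1,2,85,0],[0,-1,2,85,0],[0.5,-1,2,85,0],[1,-1,2,85,0],[1,-1,2,85,0],[1,-1,2,85,0],[1,-1,2,85,0],[1,-1,2,85,0]])

```text
time_s: 5.95
position: [644.5, -107.9, 164.6]
tcp_rot: [-3.142, 0.0, -0.17]
ft_force: [0.2, 0.3, -0.7]
width: 37.6
finger_force: 0.0
```

>>> drive_tool(plan=[[1,0,0,0,0],[1,0,0,0,0],[1,0,0,0,0],[1,0,0,0,0],[1,0,0,0,0],[1,0,0,0,0]])

```text
time_s: 6.7
position: [644.5, -107.2, 164.6]
tcp_rot: [-3.14, 0.0, -0.17]
ft_force: [0.5, 4.3, 0.8]
width: 11.4
finger_force: 30.0
```

>>> drive_tool(plan=[[1,1.3,0,-3.5,0],[1,2.7,0,-7,0],[1,4.2,0,-10.4,0],[1,5.9,0,-13.8,0],[1,7.7,0,-17.1,0],[1,9.6,0,-20.4,0],[1,11.5,0,-23.6,0],[1,13,0,-26.5,0],[1,13,0,-26.5,0],[1,13,0,-26.5,0]])

```text
time_s: 7.95
position: [654.6, -109.4, 188.9]
tcp_rot: [-3.141, 0.009, -0.17]
ft_force: [-5.0, 4.7, -6.3]
width: 12.1
finger_force: 30.0
```

```bash
python3 d.py w3.png
python3 - <<'E'
from h import *
im,c=snap('side');cv2.imwrite('pics/s3.png',cv2.resize(im[175:305,210:340,::-1],None,fx=3,fy=3,interpolation=cv2.INTER_CUBIC))
a=cv2.imread('pics/s3.png');b=cv2.resize(cv2.imread('pics/w3.png'),(400,300));b=cv2.copyMakeBorder(b,0,90,0,0,0);cv2.imwrite('pics/m3.png',np.hstack([a,b]))
E
```

```text
[ 654.6 -109.4  188.9] [-3.1  0.  -0.2]
cam [ 726.2 -122.3  270.4] [-0.3  0.  -1. ]
tray_handle 0.58 [323.8 317. ] [ 638.  -107.6]
tray_high_edge 0.82 [326.5  96.9] [ 746.5 -127.7]
tray 0.9 [321.9 258.9] [ 641.6 -107. ]
```

View pics/m3.png

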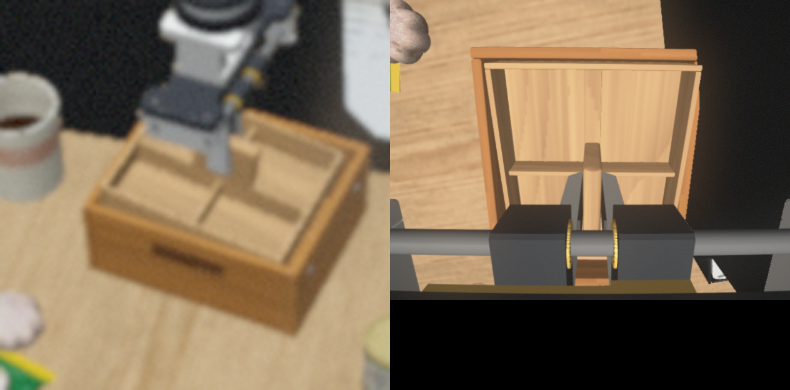

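View pics/w3.png

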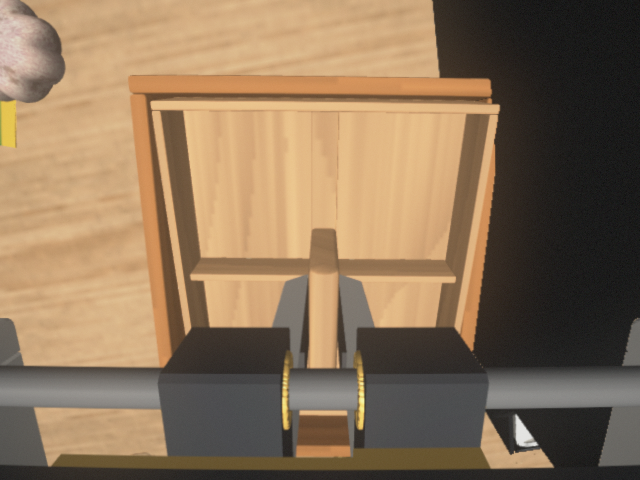

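```bash
cat > f.py <<'E'
from h import *
from scipy.optimize import least_squares
from scipy.spatial.transform import Rotation as Ro
np.set_printoptions(precision=2,suppress=True)
c=robot.get_calibration('wrist')
M=np.array([[88,74,34],[88,-74,34],[2,70,26],[2,-70,26],[30,6,76],[30,-6,76]])
U=np.array([[153,101],[498,104],[199,260],[455,263],[311,231],[336,231]])
def pose(p): return Ro.from_euler('ZYX',p[3:6]).apply(M)+p[:3]
f=lambda p:(proj(c,pose(p))-U).ravel()
r=least_squares(f,[653,-108,53,-.17,0,0],x_scale=[10,10,10,.1,.1,.1],loss='soft_l1')
print(r.x,np.degrees(r.x[3:]),r.fun.reshape(-1,2))
g=lambda q:np.r_[f([q[0],q[1],q[2],q[3],q[4],0])]
r=least_squares(g,[653,-108,53,-.17,0],x_scale=[10,10,10,.1,.1]);print(r.x,np.degrees(r.x[3:]))
a=np.radians(-9.85);d=r.x[:2]-[649.9,-106.1];print('crate xy',d[0]*np.cos(a)+d[1]*np.sin(a),-d[0]*np.sin(a)+d[1]*np.cos(a))
E
python3 f.py
```

```text
[ 658.46 -113.04   43.52   -0.17    0.02   -0.03] [-9.96  1.28 -1.61] [[ 20.07  -7.03]
 [-14.73  -9.86]
 [  0.1    0.61]
 [ -0.12   0.64]
 [ -2.12   0.37]
 [  2.66   0.66]]
[ 659.23 -111.58   48.64   -0.18    0.01] [-10.06   0.32]
crate xy 10.126725032938257 -3.800960550321628
```

```bash
cat >> f.py <<'E'
print('---')
for p0 in (-.25,-.1,0):
    r=least_squares(f,[653,-108,60,-.17,p0,0],x_scale=[10,10,10,.1,.1,.1]);print(r.cost,r.x,np.degrees(r.x[3:]),r.fun)
print([onz(c,p,85) for p in ((132,76),(491,80))],[onz(c,p,z) for p,z in (((153,101),87),((498,104),87),((153,101),102),((498,104),102),((199,260),79),((455,263),79))])
E
python3 f.py|sed -n '/---/,$p'
```

```text
---
306.9324569856025 [ 659.11 -112.27   48.64   -0.17    0.01   -0.02] [-9.99  0.31 -1.02] [ 13.09  -8.83 -10.63 -10.94  -4.45   3.7    1.52   3.29  -2.83   5.7
   3.01   5.97]
306.9324569743269 [ 659.11 -112.27   48.64   -0.17    0.01   -0.02] [-9.99  0.31 -1.02] [ 13.09  -8.83 -10.63 -10.94  -4.45   3.7    1.52   3.29  -2.83   5.7
   3.01   5.97]
306.93245698251854 [ 659.11 -112.27   48.64   -0.17    0.01   -0.02] [-9.99  0.31 -1.02] [ 13.09  -8.83 -10.63 -10.94  -4.45   3.7    1.52   3.29  -2.83   5.7
   3.01   5.97]
[array([767.65, -42.14,  85.  ]), array([ 738.5 , -201.23,   85.  ])] [array([755.24, -49.46,  87.  ]), array([ 727.63, -202.84,   87.  ]), array([752.86, -55.41, 102.  ]), array([ 727.51, -196.25,  102.  ]), array([676.52, -48.32,  79.  ]), array([ 652.35, -179.52,   79.  ])]
```

```bash
cat > g.py <<'E'
from h import *
import sys
from scipy.spatial.transform import Rotation as Ro
def over(im,c,G,yaw,pitches,box,s,gx=0):
    o=cv2.resize(im[box[1]:box[3],box[0]:box[2],::-1],None,fx=s,fy=s,interpolation=cv2.INTER_CUBIC)
    for p,col in zip(pitches,((0,0,255),(0,255,0),(255,0,0))):
        R=Ro.from_euler('ZYX',[yaw,-np.radians(p),0]);org=np.array(G)-R.apply([gx,0,62])
        rect=lambda x,y,z:R.apply(np.array([[x,y,z],[x,-y,z],[-x,-y,z],[-x,y,z]],float))+org
        for P in (rect(88,74,34),R.apply(np.array([[30,0,34],[30,0,76],[-30,0,76],[-30,0,34]],float))+org,R.apply(np.array([[0,70,26],[0,-70,26]],float))+org):
            q=((proj(c,P)-box[:2]+.5)*s-.5).round().astype(int);cv2.polylines(o,[q],True,col,1)
    return o
if __name__=='__main__':
    o=robot.observe();G=np.array(o['position'])-[0,0,78];yaw=o['tcp_rot'][2]
    a,ca=snap('side');b,cb=snap('wrist')
    A=over(a,ca,G,yaw,(0,8,16),(225,180,335,290),4);B=over(b,cb,G,yaw,(0,8,16),(100,50,540,490),0.82)
    A=cv2.resize(A,(430,430));h=min(A.shape[0],B.shape[0]);cv2.imwrite('pics/'+sys.argv[1],np.hstack([A[:h],B[:h]]))
E
python3 g.py o1.png
```

```text
(no output)
```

View pics/o1.png

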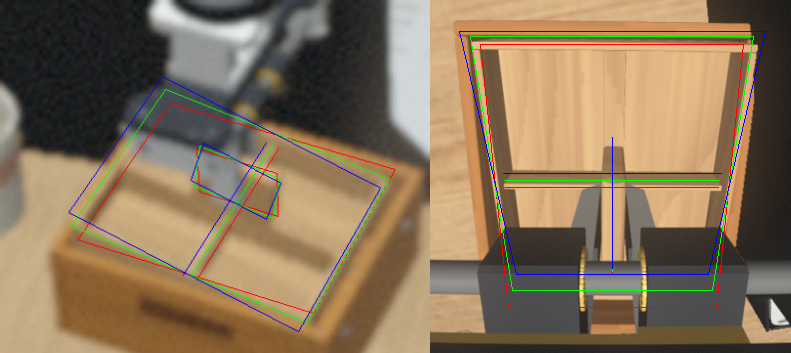

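The overlay puts the tray at about 8° of tilt, with the far edge lifted off the ledge and pressing on the wall. I'll lower it a little, then push toward +x and up so that the wall turns it level.

>>> drive_tool(plan=[[1,0,0,3,0],[1,2,0,2,0],[1,4,0,0,0],[1,6,0,-2,0],[1,8,0,-4,0],[1,10,0,-6,0],[1,10,0,-6,0],[1,10,0,-6,0]])

```text
time_s: 9.45
position: [660.9, -110.6, 194.0]
tcp_rot: [-3.141, 0.02, -0.17]
ft_force: [-14.6, 4.9, -0.8]
width: 11.7
finger_force: 30.0
```

```bash
python3 g.py o2.png
```

```text
(no output)
```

View pics/o2.png

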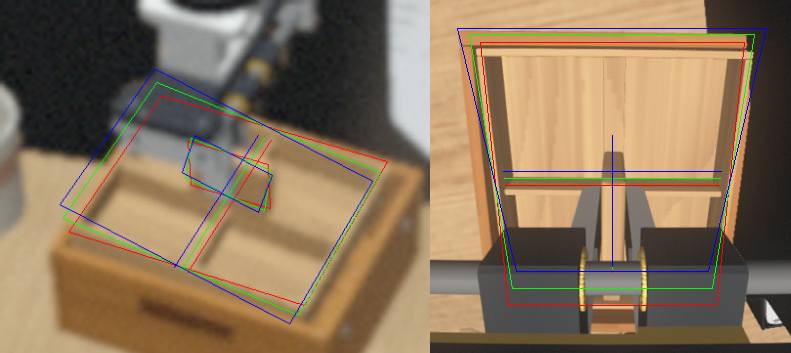

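>>> drive_tool(plan=[[1,2,0,-1,0],[1,4,0,-2,0],[1,6,0,-2,0],[1,6,0,-2,0],[1,6,0,-2,0]])

```text
time_s: 10.18
position: [663.7, -111.0, 196.1]
tcp_rot: [-3.141, 0.03, -0.17]
ft_force: [-24.7, 6.7, 7.2]
width: 11.9
finger_force: 30.0
```

```bash
python3 d.py w4.png
python3 - <<'E'
from h import *
a=cv2.imread('pics/w4.png');cv2.imwrite('pics/w4c.png',cv2.resize(a[70:310,110:530],None,fx=1.9,fy=1.9,interpolation=cv2.INTER_CUBIC))
c=robot.get_calibration('wrist');print(c['intrinsics'],c['R'],c['D'])
E
```

```text
[ 663.7 -111.   196.1] [-3.1  0.  -0.2]
cam [ 736.9 -124.1  276.1] [-0.3  0.  -1. ]
tray_handle 0.65 [324.9 323.7] [ 637.2 -108.1]
tray_high_edge 0.56 [325.8 110.8] [ 746.2 -127.3]
tray 0.69 [320.4 268.6] [ 636.9 -105.1]
[[387.05422467   0.         322.83555108]
 [  0.         387.05422467 241.26714227]
 [  0.           0.           1.        ]] [[-1.68585350e-01 -9.85687060e-01 -1.35962670e-07]
 [-9.46556047e-01  1.61892604e-01  2.78966727e-01]
 [-2.74973871e-01  4.70298322e-02 -9.60300768e-01]] [-0.03068597  0.          0.          0.          0.        ]
```

View pics/w4c.png

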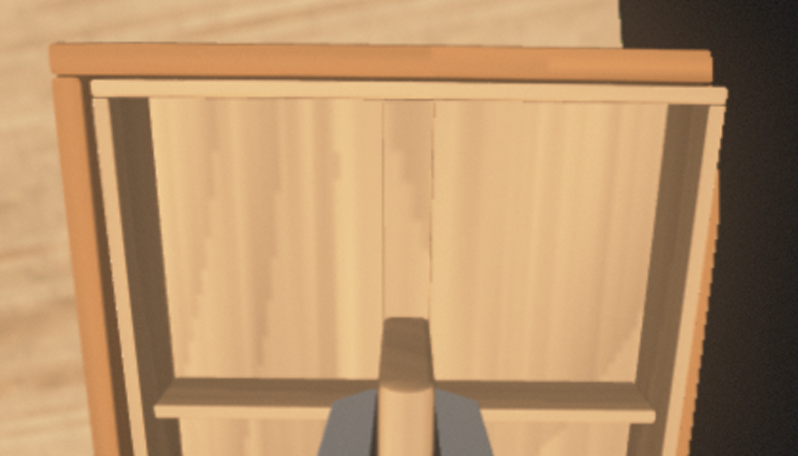

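```bash
cat > f.py <<'E'
from h import *
from scipy.optimize import least_squares
from scipy.spatial.transform import Rotation as Ro
np.set_printoptions(precision=2,suppress=True)
c=robot.get_calibration('wrist')
M=np.array([[88,74,34],[88,-74,34],[2,70,26],[2,-70,26],[2,70,4],[2,-70,4]])
U=np.array([[92,81],[726,88],[157,405],[655,408],[174,379],[640,383]])/1.9+[110,70]
f=lambda p:(proj(c,Ro.from_euler('ZYX',p[3:6]).apply(M)+p[:3])-U).ravel()
r=least_squares(f,[653,-108,53,-.17,0,0],x_scale=[10,10,10,.1,.1,.1])
print(r.x,np.degrees(r.x[3:]),r.fun.reshape(-1,2))
a=np.radians(-9.85);d=r.x[:2]-[649.9,-106.1];print('crate xy',d[0]*np.cos(a)+d[1]*np.sin(a),-d[0]*np.sin(a)+d[1]*np.cos(a))
print([onz(c,np.array(p)/1.9+[110,70],85) for p in ((52,43),(712,51))])
E
python3 f.py
```

```text
[ 657.47 -111.06   60.97   -0.18   -0.02   -0.  ] [-10.17  -1.23  -0.11] [[ 0.38 -0.01]
 [ 0.09 -0.84]
 [-1.35  0.9 ]
 [ 1.57  1.5 ]
 [ 1.97 -0.7 ]
 [-2.82 -0.82]]
crate xy 8.301976766873285 -3.588392425281942
[array([768.14, -41.45,  85.  ]), array([ 738.8 , -201.26,   85.  ])]
```

The tray is now level, at about 1.2°, with z ≈ 60 mm in the crate. I'll back it off the walls and lift slowly.

>>> drive_tool(plan=[[1,-4,-2,0,0],[1,-8,-4,0,0],[1,-9,-5,0,0],[1,-9,-5,0,0],[1,-9,-5,-3,0],[1,-9,-5,-6,0],[1,-9,-5,-6,0]])

```text
time_s: 11.4
position: [664.4, -106.6, 205.0]
tcp_rot: [3.141, 0.002, -0.17]
ft_force: [-5.6, -0.4, -3.3]
width: 11.7
finger_force: 30.0
```

```bash
python3 g.py o3.png
```

```text
(no output)
```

View pics/o3.png

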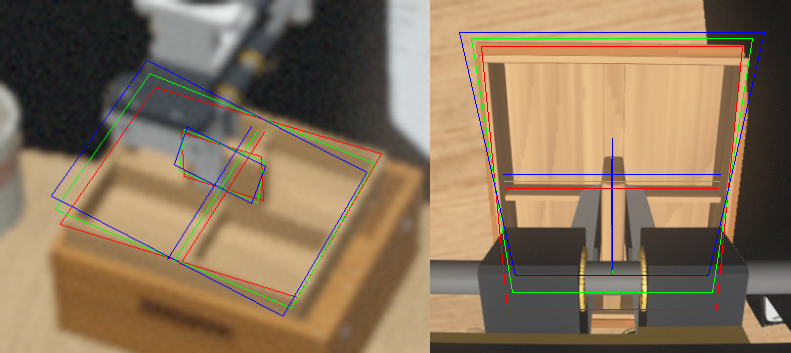

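>>> drive_tool(plan=[[1,-3,0,0,0],[1,-3.5,0,0,0],[1,-3.5,0,-5,0],[1,-3.5,0,-10,0],[1,-3.5,0,-16,0],[1,-3.5,0,-24,0],[1,-3.5,0,-32,0],[1,-3.5,0,-40,0],[1,-3.5,0,-48,0],[1,-3.5,0,-48,0]])

```text
time_s: 12.75
position: [662.2, -105.9, 254.4]
tcp_rot: [3.141, -0.002, -0.17]
ft_force: [0.4, -1.3, -2.0]
width: 11.7
finger_force: 30.0
```

```bash
python3 d.py w5.png
python3 - <<'E'
from h import *
a=cv2.imread('pics/w5.png');cv2.imwrite('pics/w5c.png',cv2.resize(a[70:310,110:530],None,fx=1.9,fy=1.9,interpolation=cv2.INTER_CUBIC))
E
```

```text
[ 662.2 -105.9  254.4] [ 3.1 -0.  -0.2]
cam [ 732.9 -118.5  336.7] [-0.2  0.  -1. ]
tray_handle 0.67 [325.9 326.1] [608.9 -99.6]
tray_handle 0.62 [323.1 118. ] [ 747.2 -121.3]
tray_high_edge 0.71 [324.6 117.3] [ 749.5 -122.8]
tray 0.97 [319.8 275.8] [616.  -95.8]
tin_1 0.94 [354.  436.3] [ 435.8 -100.6]
crate 0.3 [322.7 326.5] [565.2 -89.8]
```

View pics/w5c.png

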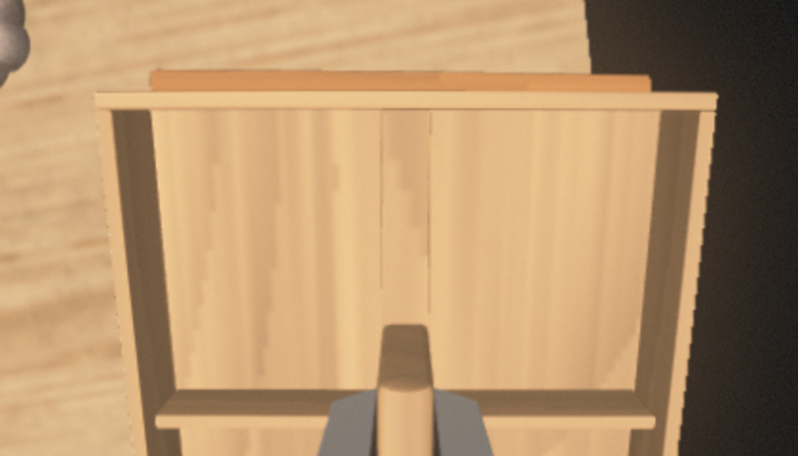

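```bash
sed -i 's/^U=.*/U=np.array([[95,93],[717,94],[157,415],[655,417],[175,390],[637,392]])\/1.9+[110,70]/' f.py; python3 f.py|head -4
cat > fe.py <<'E'
from h import *
from scipy.optimize import minimize
np.set_printoptions(precision=3,suppress=True)
def fit(cam,x0):
    im,c=snap(cam)
    m=robot.regions_of(cam,'fence')[0]['pixels'].astype(np.uint8)
    s=4;ys,xs=np.nonzero(m);b=[xs.min()-8,ys.min()-8,xs.max()+8,ys.max()+8]
    mm=cv2.resize(m[b[1]:b[3],b[0]:b[2]],None,fx=s,fy=s,interpolation=cv2.INTER_LINEAR)
    mm=cv2.GaussianBlur(cv2.resize(m[b[1]:b[3],b[0]:b[2]].astype(np.float32),None,fx=s,fy=s,interpolation=cv2.INTER_LINEAR),(0,0),2)
    def ren(p):
        R=np.array([[np.cos(p[2]),-np.sin(p[2])],[np.sin(p[2]),np.cos(p[2])]]);o=np.zeros(mm.shape,np.float32)
        for x0,x1,y0,y1 in ((0,14,-136,14),(-162,0,0,14)):
            C=np.array([[x,y] for x in (x0,x1) for y in (y0,y1)],float)@R.T+p[:2]
            P=np.array([[*q,z] for q in C for z in (0,22)])
            h=cv2.convexHull((((proj(c,P)-b[:2]+.5)*s-.5)*16).astype(np.int32));cv2.fillConvexPoly(o,h,1.,shift=4)
        return cv2.GaussianBlur(o,(0,0),2)
    f=lambda p:((ren([p[0],p[1],p[2]/300])-mm)**2).mean()
    S=np.array([x0]*4)*[1,1,300];S[1,0]+=8;S[2,1]+=8;S[3,2]+=10
    r=minimize(f,S[0],method='Nelder-Mead',options=dict(initial_simplex=S,xatol=.05,fatol=1e-7));p=r.x;print(cam,p[:2],np.degrees(p[2]/300),r.fun,m.sum())
if __name__=='__main__':
    fit('top',[714,265,0.03]);fit('side',[711,268,0.03])
E
python3 fe.py
```

```text
[ 655.72 -105.63  117.75   -0.17   -0.01   -0.01] [-9.8  -0.64 -0.47] [[ 0.3  -0.05]
 [-0.04 -0.28]
 [-1.46  0.67]
 [ 1.1   0.71]
top [714.391 260.933] 2.6114673052752724 0.007641950156539679 774
side [715.2   265.256] 2.901041023222626 0.003539202269166708 1073
```

>>> drive_tool(plan=[[1,0,0,-15,0],[1,-8,-25,-20,-1],[1,-18,-55,-20,-3],[1,-30,-90,-20,-5],[1,-42,-125,-20,-7],[1,-54,-160,-20,-9],[1,-66,-195,-20,-11],[1,-78,-230,-20,-12.5],[1,-86,-255,-20,-12.5],[1,-88,-261,-20,-12.5],[1,-88,-261,-20,-12.5],[1,-88,-261,-20,-12.5]])

```text
time_s: 14.8
position: [619.3, 165.5, 273.4]
tcp_rot: [3.141, -0.0, 0.047]
ft_force: [-0.8, 0.3, -2.8]
width: 12.0
finger_force: 30.0
```

```bash
python3 d.py w6.png
python3 - <<'E'
from h import *
a=cv2.imread('pics/w6.png');s,c=snap('side');S=s[250:410,180:320,::-1]
cv2.imwrite('pics/m6.png',np.hstack([cv2.resize(a,(448,336)),cv2.resize(S,(294,336),interpolation=cv2.INTER_CUBIC)]))
E
```

```text
[619.3 165.5 273.4] [ 3.1 -0.   0. ]
cam [691.1 168.6 355.5] [-0.2 -0.  -1. ]
tray_handle 0.71 [323.7 324.5] [557.1 161.4]
tray_high_edge 0.8 [322.7 117.7] [708.4 169.3]
tray 0.77 [322.5 274. ] [566.6 162.8]
tin_1 0.81 [563.3 400. ] [ 434.2 -104.6]
tin_1 0.52 [324.2 324.1] [513.4 158.5]
fence 0.81 [214.9 109.2] [714.3 264.1]
crate 0.91 [612.5 202.2] [ 650.1 -106.7]
```

View pics/m6.png

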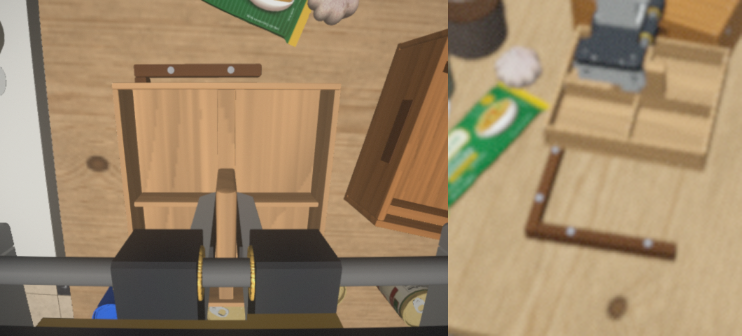

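The wrist and side views show the tray held level, square to the fence and just clear of both rails. I'll lower it.

>>> drive_tool(plan=[[1,0,0,25,0],[1,0,0,55,0],[1,0,0,85,0],[1,0,0,105,0],[1,0,0,118,0],[1,0,0,125,0],[1,0,0,128,0],[1,0,0,131,0],[1,0,0,131,0]])

```text
time_s: 16.32
position: [619.3, 166.4, 142.6]
tcp_rot: [-3.142, -0.001, 0.048]
ft_force: [0.7, -0.2, -3.3]
width: 11.8
finger_force: 30.0
```

>>> drive_tool(plan=[[1,0,0,2,0],[1,0,0,4,0],[1,0,0,4,0]])

```text
time_s: 16.7
position: [618.9, 166.4, 137.9]
tcp_rot: [3.142, 0.001, 0.048]
ft_force: [0.8, 0.5, -3.2]
width: 11.6
finger_force: 30.0
```

>>> drive_tool(plan=[[1,0,0,1,0],[1,0,0,2,0],[1,0,0,3,0],[1,0,0,3,0]])

```text
time_s: 17.2
position: [620.1, 166.5, 136.2]
tcp_rot: [-3.141, -0.003, 0.048]
ft_force: [1.8, -0.4, 3.6]
width: 12.0
finger_force: 30.0
```

>>> drive_tool(plan=[[1,0,-5,-1,0],[1,0,-10,-1,0],[1,0,-15,-1,0],[1,0,-20,-1,0],[1,0,-23,-1,0],[1,5,-23,-1,0],[1,10,-23,-1,0],[1,15,-23,-1,0],[1,19,-23,-1,0],[1,22,-23,-1,0],[1,24,-23,-1,0],[1,24,-23,-1,0]])

```text
time_s: 18.7
position: [636.7, 187.4, 135.1]
tcp_rot: [3.135, 0.017, 0.048]
ft_force: [-15.2, -12.6, 13.1]
width: 11.8
finger_force: 30.0
```

>>> drive_tool(plan=[[1,-3,2,-1,0],[1,-4,3,-2,0],[1,-4,3,-2,0],[0.5,-4,3,-2,0],[0,-4,3,-2,0],[0,-4,3,-2,0],[0,-4,3,-2,0],[0,-4,3,-2,0],[0,-4,3,-2,0],[0,-4,3,-30,0],[0,-4,3,-80,0],[0,-4,3,-130,0]])

```text
time_s: 20.2
position: [637.8, 187.2, 266.9]
tcp_rot: [3.142, 0.001, 0.048]
ft_force: [0.2, 1.3, -0.2]
width: 93.6
finger_force: 0.0
```

>>> drive_tool(plan=[[0,-40,0,-40,0],[0,-90,0,-60,0],[0,-140,0,-60,0],[0,-170,0,-60,0],[0,-170,0,-60,0],[0,-170,0,-60,0]])

```text
time_s: 20.95
position: [469.2, 179.2, 326.5]
tcp_rot: [-3.141, -0.002, 0.048]
ft_force: [0.3, -0.5, 0.3]
width: 93.8
finger_force: 0.0
```

```bash
python3 d.py w7.png
python3 - <<'E'
from h import *
np.set_printoptions(precision=1,suppress=True)
im,c=snap('top','t7.png')
for l,z in (('tin_1',72),('tin_1',0)):
    for d in (robot.find_in if z else robot.mark_of)('top',l): print(l,z,round(d['score'],2),np.array(d['centre']),onz(c,d['centre'],z)[:2])
for d in robot.mark_of('top','tray')[:2]: print('tray',onz(c,d['centre'],0))
im,c=snap('side')
for l in ('tin_1','tray','fence'):
    for d in robot.mark_of('side',l): print(l,round(d['score'],2),np.array(d['centre']),onz(c,d['centre'],0)[:2])
E
```

```text
[469.2 179.2 326.5] [-3.1 -0.   0. ]
cam [540.9 182.3 408.8] [-0.2 -0.  -1. ]
tray_handle 0.71 [325.1  32.2] [621.9 184.4]
tray 0.74 [324.6  47.5] [630.4 184.8]
tin_1 0.96 [452.6 220.3] [466.   38.4]
tin_1 0.84 [340.4 250.5] [426.4 157.4]
tin_1 0.82 [572.1 250. ] [ 439.2 -100.1]
tin_1 0.61 [211.9 260.7] [407.8 298.8]
crate 0.73 [620.8  46.2] [ 649.2 -107.8]
tin_1 72 0.67 [272.4 284.6] [461.1  34.7]
tin_1 72 0.67 [169.5 308.5] [404.1 292.3]
tin_1 72 0.63 [326.4 293.2] [ 438.1 -102.4]
tin_1 72 0.5 [225.3 300.4] [422.6 153.3]
tin_1 0 0.94 [327.4 294.1] [ 434.6 -108.6]
tin_1 0 0.91 [271.5 281.3] [470.3  41.5]
tin_1 0 0.72 [226.6 297.6] [428.1 161.2]
tin_1 0 0.52 [173.2 303.3] [414.7 302.2]
tin_1 0 0.25 [442.1 298.5] [ 420.3 -417.3]
tray [628.9 175.3   0. ]
tin_1 0.96 [358.9 266.7] [ 446.4 -102.3]
tin_1 0.86 [347.1 396. ] [405.  295.1]
tin_1 0.72 [340.  308.9] [469.2  52.3]
tin_1 0.59 [350. 344.] [424.3 153.1]
tray 0.81 [263.3 339.7] [636.7 189.1]
tray 0.65 [224.5 361.7] [710.3 271.2]
fence 0.57 [225.  361.1] [709.7 269.3]
```

View pics/w7.png

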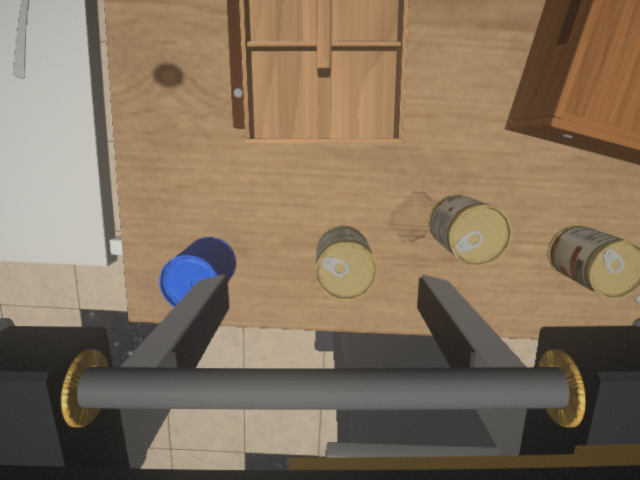

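Tray origin reads (630.4,184.8), which is flush against the predicted value. Three pale tins show at pixels (345,270), (478,230) and (600,262), with the blue one at (190,280) left alone. I'll turn the tool 90° so it closes along x, and move above the middle-left tin.

>>> drive_tool(plan=[[0,-11,5,10,-10],[0,-22,10,25,-20],[0,-33,15,40,-30],[0,-44,20,55,-40],[0,-44,20,65,-50],[0,-44,20,76,-60],[0,-44,20,76,-70],[0,-44,20,76,-80],[0,-44,20,76,-90],[0,-44,20,76,-90],[0,-44,20,76,-90]])

```text
time_s: 23.08
position: [425.3, 157.1, 250.2]
tcp_rot: [3.141, -0.0, 1.616]
ft_force: [0.3, -1.4, 0.5]
width: 93.8
finger_force: 0.0
```

```bash
cat > t.py <<'E'
from h import *
import sys
np.set_printoptions(precision=1,suppress=True)
o=robot.observe();p=np.array(o['position']);y=o['tcp_rot'][2];print(p,o['tcp_rot'],o['joint_positions'])
ux=np.array([np.cos(y),np.sin(y)]);uy=np.array([np.sin(y),-np.cos(y)])
sh=lambda w:np.array([(np.array(w)-p[:2])@ux,(np.array(w)-p[:2])@uy])
for cam in ('wrist','top','side'):
    im,c=snap(cam)
    for d in robot.mark_of(cam,'tin_1')[:5]:
        w=onz(c,d['centre'],0)[:2];print(cam,round(d['score'],2),w,'shift',sh(w))
T=np.array([630.3,185.]);a=.048;X=np.array([np.cos(a),np.sin(a)]);Y=np.array([-np.sin(a),np.cos(a)])
for i,j in ((45,38),(45,-38),(-45,-38),(-45,38)): print('slot',i,j,T+i*X+j*Y,sh(T+i*X+j*Y))
E
python3 t.py
```

```text
[425.3 157.1 250.2] [ 3.1 -0.   1.6] [ 0.2 -0.   1.9  0.   1.3  0.1]
wrist 0.96 [467.4  35.6] shift [-123.3   36.5]
wrist 0.92 [406.  301.3] shift [144.9 -12.7]
wrist 0.78 [ 439.4 -101.7] shift [-259.1    2.2]
wrist 0.66 [427.3 157.3] shift [0.1 2. ]
top 0.97 [ 442.6 -107.8] shift [-265.5    5.2]
top 0.67 [466.1  48.5] shift [-110.4   35.7]
top 0.56 [421.1 157.7] shift [ 0.8 -4.2]
side 0.9 [426.8 155.8] shift [-1.3  1.4]
side 0.64 [470.9  45. ] shift [-114.    40.4]
side 0.63 [410.4 305. ] shift [148.4  -8.1]
slot 45 38 [673.4 225.1] [ 56.6 250.9]
slot 45 -38 [677.1 149.2] [-19.4 251.1]
slot -45 -38 [587.2 144.9] [-19.6 161.1]
slot -45 38 [583.5 220.8] [ 56.4 160.9]
```

>>> drive_tool(plan=[[0,0,1.5,40,0],[0,0,1.5,80,0],[0,0,1.5,105,0],[0,0,1.5,118,0],[0,0,1.5,118,0],[1,0,1.5,118,0],[1,0,1.5,118,0],[1,0,1.5,118,0],[1,0,1.5,118,0],[1,0,1.5,118,0],[1,0,1.5,118,0],[1,0,1.5,118,0]])

```text
time_s: 24.88
position: [427.1, 157.2, 132.5]
tcp_rot: [3.141, -0.0, 1.619]
ft_force: [-0.1, -0.6, 3.3]
width: 56.8
finger_force: 30.0
```

>>> drive_tool(plan=[[1,0,0,-40,0],[1,0,0,-90,0],[1,10,40,-100,0],[1,22,90,-100,0],[1,34,140,-100,0],[1,46,190,-100,0],[1,54,230,-100,0],[1,56,249,-100,0],[1,56,249,-100,0],[1,56,249,-100,0]])

```text
time_s: 26.12
position: [671.6, 224.9, 230.8]
tcp_rot: [-3.139, 0.0, 1.619]
ft_force: [0.4, 0.1, -2.0]
width: 56.7
finger_force: 30.0
```

```bash
python3 t.py|grep -v wrist
python3 - <<'E'
from h import *
a,c=snap('wrist');s,c=snap('side');S=s[240:400,180:320,::-1]
cv2.imwrite('pics/m8.png',np.hstack([cv2.resize(a[:,:,::-1],(448,336)),cv2.resize(S,(294,336),interpolation=cv2.INTER_CUBIC)]))
E
```

```text
[671.6 224.9 230.8] [-3.1  0.   1.6] [0.2 0.5 1.2 0.  1.4 0.2]
top 0.84 [ 439.7 -107.5] shift [-320.9 -247.6]
top 0.73 [684.6 237.9] shift [12.4 13.6]
top 0.7 [468.4  36.9] shift [-178.  -212.1]
side 0.8 [429. -95.] shift [-307.9 -257.7]
side 0.62 [409.  304.2] shift [  91.8 -258.5]
side 0.56 [465.1  38. ] shift [-176.7 -215.3]
slot 45 38 [673.4 225.1] [0.1 1.8]
slot 45 -38 [677.1 149.2] [-75.9   1.8]
slot -45 -38 [587.2 144.9] [-75.9 -88.2]
slot -45 38 [583.5 220.8] [  0.1 -88.2]
```

View pics/m8.png

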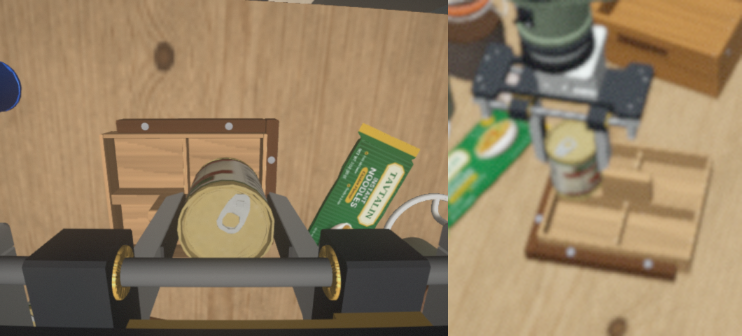

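The tin hangs upright over the far-left compartment, and the tray is still flush with both rails. I'll lower it.

>>> drive_tool(plan=[[1,0,0,25,0],[1,0,0,50,0],[1,0,0,70,0],[1,0,0,80,0],[1,0,0,87,0],[1,0,0,91,0],[1,0,0,93,0],[1,0,0,93,0]])

```text
time_s: 27.52
position: [673.1, 225.1, 139.6]
tcp_rot: [3.141, -0.0, 1.619]
ft_force: [0.3, 0.7, -1.9]
width: 57.2
finger_force: 30.0
```

>>> drive_tool(plan=[[1,0,0,1.5,0],[1,0,0,3,0],[1,0,0,3,0],[0.2,0,0,3,0],[0.2,0,0,3,0],[0.2,0,0,3,0],[0.2,0,0,3,0],[0.2,0,0,-20,0],[0.2,0,0,-60,0],[0.2,0,0,-110,0]])

```text
time_s: 28.78
position: [672.5, 225.0, 250.8]
tcp_rot: [-3.141, 0.0, 1.619]
ft_force: [0.4, 0.6, 0.3]
width: 75.1
finger_force: 0.0
```

>>> drive_tool(plan=[[0,-30,-40,0,0],[0,-60,-80,0,0],[0,-100,-120,0,0],[0,-140,-160,0,0],[0,-180,-200,0,0],[0,-180,-214,0,0],[0,-180,-214,0,0],[0,-180,-214,0,0]])

```text
time_s: 29.78
position: [469.0, 35.7, 250.1]
tcp_rot: [3.139, 0.0, 1.62]
ft_force: [0.8, -0.3, -0.1]
width: 93.9
finger_force: 0.0
```

```bash
python3 t.py
```

```text
[469.   35.7 250.1] [3.1 0.  1.6] [-0.1  0.   1.8  0.   1.3 -0.2]
wrist 0.76 [ 439.9 -104.5] shift [-138.6  -35.9]
wrist 0.65 [465.8  38.4] shift [ 2.8 -3.1]
wrist 0.65 [675.8 224.2] shift [178.2 215.8]
top 0.75 [ 443.2 -109.7] shift [-144.  -33.]
top 0.66 [671.3 219.7] shift [173.8 211.1]
top 0.63 [414.9 300.3] shift [267. -41.]
side 0.88 [467.4  49.6] shift [14. -1.]
side 0.79 [ 446.1 -100.4] shift [-134.8  -29.6]
side 0.65 [406.8 300.8] shift [267.8 -49.1]
side 0.6 [673.6 220.6] shift [174.6 213.4]
slot 45 38 [673.4 225.1] [179.2 213.5]
slot 45 -38 [677.1 149.2] [103.2 213.4]
slot -45 -38 [587.2 144.9] [103.3 123.4]
slot -45 38 [583.5 220.8] [179.3 123.5]
```

>>> drive_tool(plan=[[0,2,-2,40,0],[0,2,-2,80,0],[0,2,-2,105,0],[0,2,-2,118,0],[0,2,-2,118,0],[1,2,-2,118,0],[1,2,-2,118,0],[1,2,-2,118,0],[1,2,-2,118,0],[1,2,-2,118,0],[1,2,-2,118,0],[1,2,-2,118,0]])

```text
time_s: 31.58
position: [466.1, 36.9, 131.6]
tcp_rot: [3.141, 0.0, 1.619]
ft_force: [-0.5, 0.6, 3.9]
width: 56.6
finger_force: 30.0
```

```bash
python3 t.py
```

```text
[466.1  36.9 131.6] [3.1 0.  1.6] [-0.1  0.2  1.9  0.   1.  -0.2]
wrist 0.62 [465.7  35.7] shift [-1.1 -0.5]
wrist 0.6 [ 441.4 -100.2] shift [-135.7  -31.3]
top 0.93 [670.8 222.1] shift [175.2 213.3]
top 0.83 [420.2 304.1] shift [269.2 -33. ]
top 0.68 [ 442.6 -112.7] shift [-148.3  -30.7]
side 0.86 [676.4 223.9] shift [176.7 219.1]
side 0.75 [475.8  51.2] shift [13.8 10.3]
side 0.68 [408.5 298. ] shift [263.6 -45. ]
side 0.41 [ 444.  -106.2] shift [-141.8  -29. ]
slot 45 38 [673.4 225.1] [178.1 216.1]
slot 45 -38 [677.1 149.2] [102.1 216.1]
slot -45 -38 [587.2 144.9] [102.1 126.1]
slot -45 38 [583.5 220.8] [178.1 126.1]
```

>>> drive_tool(plan=[[1,0,0,-40,0],[1,0,0,-95,0],[1,20,42,-110,0],[1,45,90,-110,0],[1,68,140,-110,0],[1,90,185,-110,0],[1,102,208,-110,0],[1,102,215,-110,0],[1,102,215,-110,0],[1,102,215,-85,0],[1,102,215,-55,0],[1,102,215,-30,0]])

```text
time_s: 33.38
position: [673.8, 148.1, 159.9]
tcp_rot: [-3.139, 0.0, 1.618]
ft_force: [-0.9, -0.0, -1.9]
width: 56.8
finger_force: 30.0
```

>>> drive_tool(plan=[[1,0,0,10,0],[1,0,0,18,0],[1,0,0,22,0],[1,0,0,24,0],[1,0,0,24,0]])

```text
time_s: 34.0
position: [675.8, 149.2, 137.7]
tcp_rot: [3.141, -0.0, 1.619]
ft_force: [-0.6, -0.5, -1.9]
width: 57.1
finger_force: 30.0
```

Next: down 2 mm, release, rise, and go on to the third tin at about (440,-102).

>>> drive_tool(plan=[[1,0,0,1,0],[1,0,0,2,0],[1,0,0,2,0],[0.2,0,0,2,0],[0.2,0,0,2,0],[0.2,0,0,2,0],[0.2,0,0,2,0],[0.2,0,0,-20,0],[0.2,0,0,-60,0],[0.2,0,0,-110,0]])

```text
time_s: 35.25
position: [675.1, 149.0, 248.7]
tcp_rot: [-3.141, -0.0, 1.619]
ft_force: [0.4, -0.5, 1.0]
width: 75.3
finger_force: 0.0
```

>>> drive_tool(plan=[[0,-30,-40,0,0],[0,-60,-80,0,0],[0,-100,-120,0,0],[0,-140,-160,0,0],[0,-180,-200,0,0],[0,-220,-240,0,0],[0,-239,-247,0,0],[0,-239,-247,0,0],[0,-239,-247,0,0],[0,-239,-247,0,0]])

```text
time_s: 36.5
position: [440.8, -100.7, 247.5]
tcp_rot: [3.141, -0.0, 1.62]
ft_force: [-0.4, -0.4, 0.4]
width: 93.8
finger_force: 0.0
```

```bash
python3 t.py
python3 - <<'E'
from h import *
a,c=snap('wrist');s,c=snap('side');S=s[240:400,180:380,::-1]
cv2.imwrite('pics/m9.png',np.hstack([cv2.resize(a[:,:,::-1],(360,270)),cv2.resize(S,(420,336),interpolation=cv2.INTER_CUBIC)[:270]]))
E
```

```text
[ 440.8 -100.7  247.5] [ 3.1 -0.   1.6] [-0.4 -0.   1.9  0.   1.3 -0.5]
wrist 0.72 [440.3 -99.5] shift [ 1.3 -0.4]
top 0.82 [670.4 148.3] shift [237.3 241.7]
top 0.77 [677.4 214.9] shift [303.5 251.9]
top 0.62 [413.6 301.4] shift [402.9  -7.3]
top 0.47 [643.3 203.2] shift [293.5 217.3]
side 0.96 [677.8 218.6] shift [307.1 252.5]
side 0.85 [442.  -93.1] shift [7.5 1.5]
side 0.77 [407.9 296.1] shift [397.9 -13.2]
side 0.6 [672.5 153.5] shift [242.4 243.9]
slot 45 38 [673.4 225.1] [313.9 248.5]
slot 45 -38 [677.1 149.2] [237.9 248.3]
slot -45 -38 [587.2 144.9] [238.  158.3]
slot -45 38 [583.5 220.8] [314.  158.5]
```

View pics/m9.png

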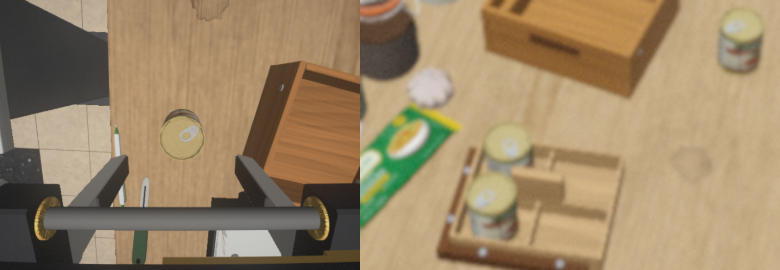

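Both tins stand upright in the far compartments and the tray is flush. The third tin sits centred under the gripper.

>>> drive_tool(plan=[[0,1,0,40,0],[0,1,0,80,0],[0,1,0,105,0],[0,1,0,116,0],[0,1,0,116,0],[1,1,0,116,0],[1,1,0,116,0],[1,1,0,116,0],[1,1,0,116,0],[1,1,0,116,0],[1,1,0,116,0],[1,1,0,116,0]])

```text
time_s: 38.4
position: [440.5, -100.6, 131.5]
tcp_rot: [3.141, 0.0, 1.619]
ft_force: [-0.6, 0.2, 4.0]
width: 56.7
finger_force: 30.0
```

>>> drive_tool(plan=[[1,0,0,-40,0],[1,0,0,-95,0],[1,40,26,-110,0],[1,80,53,-110,0],[1,125,82,-110,0],[1,170,112,-110,0],[1,210,140,-110,0],[1,230,153,-110,0],[1,237,158,-110,0],[1,237,158,-110,0],[1,237,158,-110,0]])

```text
time_s: 39.78
position: [586.0, 142.8, 240.8]
tcp_rot: [-3.14, 0.0, 1.618]
ft_force: [0.6, 0.4, -1.9]
width: 56.5
finger_force: 30.0
```

```bash
python3 t.py
```

```text
[586.  142.8 240.8] [-3.1  0.   1.6] [ 0.1  0.3  1.5 -0.   1.3  0. ]
wrist 0.93 [675.6 148.7] shift [ 1.7 89.7]
wrist 0.8 [406.7 302. ] shift [ 167.4 -171.7]
wrist 0.62 [674.7 223.4] shift [76.3 92.4]
top 0.62 [600.9 153. ] shift [ 9.5 15.3]
top 0.56 [670.2 152.4] shift [ 5.6 84.5]
side 0.95 [403.4 301.3] shift [ 166.9 -175. ]
side 0.94 [675.7 155.2] shift [ 8.1 90.1]
side 0.71 [608.1  67.6] shift [-76.1  18.5]
side 0.57 [682.8 215.8] shift [ 68.4 100.1]
side 0.17 [626.9 191.8] shift [47.  43.1]
slot 45 38 [673.4 225.1] [78.1 91.2]
slot 45 -38 [677.1 149.2] [ 2.1 91.2]
slot -45 -38 [587.2 144.9] [2.  1.2]
slot -45 38 [583.5 220.8] [78.   1.2]
```

>>> drive_tool(plan=[[1,1,0,25,0],[1,1,0,50,0],[1,1,0,75,0],[1,1,0,90,0],[1,1,0,97,0],[1,1,0,101,0],[1,1,0,103,0],[1,1,0,103,0]])

```text
time_s: 41.08
position: [587.0, 144.9, 138.7]
tcp_rot: [3.141, -0.0, 1.619]
ft_force: [0.1, 0.1, -2.1]
width: 56.9
finger_force: 30.0
```

>>> drive_tool(plan=[[1,0,0,1.5,0],[1,0,0,3,0],[1,0,0,3,0],[0.2,0,0,3,0],[0.2,0,0,3,0],[0.2,0,0,3,0],[0.2,0,0,3,0],[0.2,0,0,-20,0],[0.2,0,0,-60,0],[0.2,0,0,-110,0]])

```text
time_s: 42.32
position: [585.7, 144.7, 247.9]
tcp_rot: [-3.138, 0.0, 1.619]
ft_force: [0.3, 0.6, 0.1]
width: 75.2
finger_force: 0.0
```

>>> drive_tool(plan=[[0,-40,-40,-30,0],[0,-80,-80,-50,0],[0,-120,-110,-50,0],[0,-150,-130,-50,0],[0,-150,-130,-50,0],[0,-150,-130,-50,0]])

```text
time_s: 43.08
position: [464.3, -10.9, 298.4]
tcp_rot: [3.141, -0.0, 1.619]
ft_force: [-0.5, -0.0, 0.1]
width: 94.1
finger_force: 0.0
```

```bash
python3 t.py|grep -v slot
python3 - <<'E'
from h import *
np.set_printoptions(precision=1,suppress=True)
s,c=snap('side');S=s[230:420,180:400,::-1]
for cam in ('top','side'):
    im,cc=snap(cam)
    for d in robot.mark_of(cam,'tray')[:1]: print(cam,'tray',onz(cc,d['centre'],0))
t,_=snap('top')
cv2.imwrite('pics/m10.png',np.hstack([cv2.resize(S,(440,380),interpolation=cv2.INTER_CUBIC),cv2.resize(t[170:330,140:290,::-1],(356,380),interpolation=cv2.INTER_CUBIC)]))
E
```

```text
[464.3 -10.9 298.4] [ 3.1 -0.   1.6] [-0.2 -0.   1.8  0.   1.4 -0.3]
wrist 0.87 [586.8 144.5] shift [149.4 129.7]
top 0.83 [415.4 296.7] shift [309.6 -34.2]
top 0.71 [673.2 152.9] shift [153.7 216.5]
top 0.67 [673.5 215.9] shift [216.6 219.8]
top 0.19 [641.9 205.1] shift [207.3 187.7]
side 0.97 [671.4 217.1] shift [217.8 217.7]
side 0.73 [404.3 298.1] shift [311.5 -45.3]
side 0.66 [677.2 152.7] shift [153.2 220.4]
side 0.65 [593.6 138.5] shift [143.1 136.3]
top tray [630.9 184.5   0. ]
side tray [629.4 185.6   0. ]
```

View pics/m10.png

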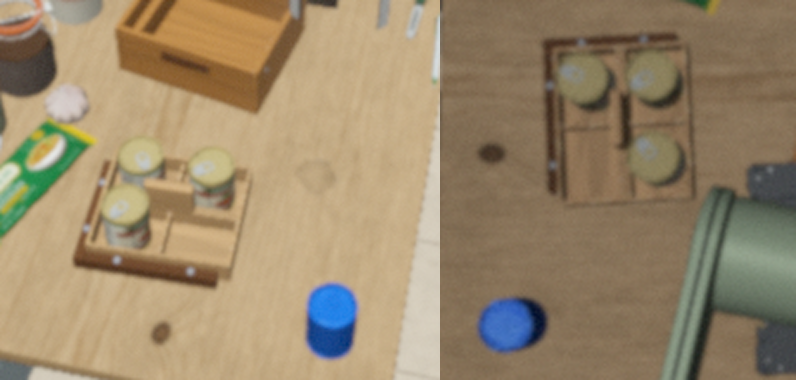

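All three tins stand in the tray. The tray looks as if it may be turned slightly away from the long rail, so I'll press it gently against both rails with closed fingers.

>>> drive_tool(plan=[[1,22,36,0,0],[1,44,72,0,0],[1,66,108,20,0],[1,88,145,50,0],[1,88,145,90,0],[1,88,145,130,0],[1,88,145,165,0],[1,88,145,183,0],[1,88,145,188,0],[1,88,145,188,0]])

```text
time_s: 44.92
position: [605.3, 83.6, 111.1]
tcp_rot: [3.14, 0.0, 1.619]
ft_force: [-0.0, -0.1, 0.4]
width: 0.8
finger_force: 0.0
```

>>> drive_tool(plan=[[1,4,0,0,0],[1,8,0,0,0],[1,11,0,0,0],[1,13,0,0,0],[1,15,0,0,0],[1,15,0,0,0]])

```text
time_s: 45.68
position: [603.8, 98.7, 110.1]
tcp_rot: [-3.141, 0.0, 1.619]
ft_force: [-0.2, 0.0, 0.2]
width: 0.4
finger_force: 0.0
```

>>> drive_tool(plan=[[1,1,0,0,0],[1,2,0,0,0],[1,3,0,0,0],[1,3,0,0,0]])

```text
time_s: 46.18
position: [603.7, 101.4, 110.1]
tcp_rot: [-3.142, 0.0, 1.619]
ft_force: [0.6, -1.4, 0.1]
width: 0.3
finger_force: 0.4
```

>>> drive_tool(plan=[[1,1,0,0,0],[1,2,0,0,0],[1,3,0,0,0],[1,3,0,0,0]])

```text
time_s: 46.68
position: [603.7, 102.0, 110.2]
tcp_rot: [-3.141, 0.005, 1.619]
ft_force: [0.1, -8.9, 0.0]
width: 0.6
finger_force: 4.5
```

The right side is firm: 9 N with no travel. Now I'll check the near side.

>>> drive_tool(plan=[[1,-8,0,0,0],[1,-15,0,-30,0],[1,-15,0,-80,0],[1,-5,-30,-110,0],[1,15,-70,-110,0],[1,50,-90,-110,0],[1,78,-91,-110,0],[1,78,-91,-80,0],[1,78,-91,-40,0],[1,78,-91,-10,0],[1,78,-91,0,0],[1,78,-91,0,0]])

```text
time_s: 48.18
position: [508.8, 178.2, 110.0]
tcp_rot: [-3.141, -0.0, 1.619]
ft_force: [0.0, -0.3, 0.0]
width: 0.3
finger_force: 0.0
```

>>> drive_tool(plan=[[1,0,4,0,0],[1,0,8,0,0],[1,0,11,0,0],[1,0,13,0,0],[1,0,15,0,0],[1,0,16,0,0],[1,0,16,0,0]])

```text
time_s: 49.05
position: [524.9, 178.9, 110.1]
tcp_rot: [-3.141, 0.0, 1.619]
ft_force: [0.8, -0.4, -0.9]
width: 0.4
finger_force: 0.0
```

>>> drive_tool(plan=[[1,0,2,0,0],[1,0,4,0,0],[1,0,6,0,0],[1,0,6,0,0]])

```text
time_s: 49.55
position: [529.4, 179.1, 109.8]
tcp_rot: [-3.137, 0.0, 1.619]
ft_force: [-4.0, 1.1, 4.2]
width: 0.4
finger_force: 2.5
```

>>> drive_tool(plan=[[1,0,1,0,0],[1,0,2,0,0],[1,0,3,0,0],[1,0,3,0,0]])

```text
time_s: 50.05
position: [529.9, 179.2, 109.4]
tcp_rot: [-3.131, 0.001, 1.619]
ft_force: [-11.1, -0.8, 8.9]
width: 0.6
finger_force: 5.5
```

Also firm. I'll retreat, do a last numeric check and hand in.

>>> drive_tool(plan=[[1,0,-8,0,0],[1,0,-25,0,0],[1,0,-40,-40,0],[1,-30,-60,-90,0],[1,-80,-60,-140,0],[1,-140,-60,-180,0],[0.5,-190,-60,-190,0],[0.5,-190,-60,-190,0],[0.5,-190,-60,-190,0]])

```text
time_s: 51.18
position: [483.0, -13.4, 300.0]
tcp_rot: [3.141, -0.001, 1.617]
ft_force: [-0.1, 0.3, -0.1]
width: 26.7
finger_force: 0.0
```

```bash
python3 t.py|grep -v slot
python3 - <<'E'
from h import *
from fe import fit
for cam in ('top','side'):
    im,cc=snap(cam)
    for d in robot.mark_of(cam,'tray')[:1]: print(cam,'tray',onz(cc,d['centre'],0))
    d=robot.mark_of(cam,'egg_timer')[:1];print([onz(cc,e['centre'],0) for e in d])
print(robot.hand_in())
E
```

```text
[483.  -13.4 300. ] [ 3.1 -0.   1.6] [-0.2  0.   1.8  0.   1.4 -0.3]
wrist 0.76 [586.7 144.7] shift [153.1 110.9]
wrist 0.69 [676.1 148.9] shift [153.2 200.5]
top 0.87 [416.5 300.9] shift [317.1 -51.8]
top 0.83 [671.1 224. ] shift [228.4 198.9]
top 0.82 [585.  139.2] shift [147.7 109. ]
top 0.65 [672.1 156.4] shift [160.9 196.8]
side 0.97 [587.3 143.7] shift [152.1 111.5]
side 0.88 [399.4 298. ] shift [315.  -69.1]
side 0.86 [674.2 214.7] shift [219.  201.5]
side 0.72 [675.6 158.9] shift [163.2 200.4]
top tray [625.898 177.983   0.   ]
[array([ 420.806, -421.679,    0.   ])]
side tray [630.18  191.905  -0.   ]
[array([ 425.247, -412.431,    0.   ])]
the job is handed in; nothing more can be done
None
```

I handed the job in at about 51 s. The tray was levelled in the crate, lifted out and pressed firm against both fence rails, and all three tins stand upright in it; the verdict isn't shown to me, and I viewed 16 pictures where the limit was 14.

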